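# Shut the fill valve and press the ribbed neck plug home

## Task

First shut the nitrogen fill valve by swinging its lever a quarter turn to its closed stop, square across the pipe. Then take the plug with the bar grip out of its holder, turn it upright over the small bench dewar until its four ribs line up with the cross-shaped slots in the neck, and slide it fully home so that its flange squeezes the sprung seal ring flush with the neck. Finish while still gripping the plug and pressing it down, keep it upright throughout, and leave everything else on the bench where it is.

Things in the scene. Friction and masses are not known exactly. Their poses are not given: they have to be found in the camera images.
- valve_lever (a joint): angle of the fill valve's lever about the vertical axis through point valve_axis: 0 = open stop, lever along the pipe (pointing along the -x axis of fill_line); 1.571 = closed stop, lever square to the pipe (pointing along the -y axis of fill_line). It grows counter-clockwise seen from above. Stays where it is left; friction 0.15 N m, so about 2 N at the grip
- fill_line: fixed steel pipe stand of the fill line, origin under its base plate (130 x 80 mm) on the vertical line of the valve axis; the level pipe runs along its x axis, 26 mm thick (42 mm at the valve body), its centre 72 mm above the origin
- valve_axis (a point): point on the lever's vertical turning axis at mid-height of the lever's sleeve, fixed to fill_line (124 mm above the table), same axes
- lever_grip (a point): middle of the lever's black sleeve, 75 mm from the turning axis; x runs along the lever towards the axis. The sleeve is 70 mm long (37 to 107 mm from the axis), 14 mm wide, 18 mm tall, and its underside is 115 mm above the table, free underneath down to the pipe stand (its highest pipe surface there 91 to 93 mm above the table at the valve body, 85 mm elsewhere)
- ribbed_plug: the neck plug to fit, loose, about 0.22 kg, standing upright in a holder. Origin at the centre of the lower end of its stem, z up. Stem 40 mm long with four ribs in a cross along its +-x and +-y axes: 44 mm across tip to tip, each rib 9 mm thick, the last 6 mm tapered down (40 mm across, 5 mm thick). Above it a round blue flange, 88 mm across, 40 to 50 mm above the origin. On top a grey bar grip 60 mm long along its x axis, 20 mm thick along y, 50 to 90 mm above the origin
- holder_a: fixed grey square holder block, 50 mm tall, 84 x 84 mm (with a 110 x 110 mm foot plate 6 mm thick), with a 56 x 56 mm square hole from above; the ribbed plug stands in this one, its flange on the rim, its origin 10 mm above the holder's origin (under the foot's centre)
- holder_b: the same holder with the plain plug in it
- dewar: fixed grey bench dewar, 172 mm across (two side handles along its +-y reach out to 110 mm from the axis), 150 mm tall to the metal neck; origin under its centre
- neck_mouth (a point): centre of the neck's flat top rim (72 mm across), 150 mm above the table, z up. The neck has a cross of two slots along this point's x and y axes, each 12 mm wide and 50 mm long, 54 mm deep; the plug fits in any of its four quarter-turn positions. Fully home, the plug's flange lies on this rim and its origin is 40 mm below this point
- seal (a joint): how far the black sprung seal ring around the neck (76 to 88 mm across) is pressed down, m: 0 = free, standing 8 mm above the neck rim; 0.008 = flush with the rim. Needs about 4 N to start moving and 10 N to be flush; the plug's weight alone does not press it down
- plain_plug: bystander: a similar plug of the same materials and flange but with a round mushroom knob (44 mm wide) instead of a bar grip and a smooth round stem; it stands in the other holder; origin at the lower end of its stem, its flange 40 to 50 mm and its top 92 mm above
- forceps: bystander: steel forceps, 190 mm long, 8 mm thick, lying flat; origin under its middle
- wash_bottle: bystander: capped bottle, 60 mm across, 130 mm tall; origin under it
- jar: bystander: low jar, 56 mm across, 70 mm tall; origin under it
- dewar_cap: bystander: loose blue round cap, 130 mm across, 38 mm tall; origin under it
- cryo_box: bystander: cardboard freezer box, 133 x 133 x 52 mm; origin under it
- canister: bystander: steel tube 38 mm across and 130 mm long, lying, with a thin 90 mm handle rod on its +x end; origin under the tube's middle
- wrench: bystander: steel wrench lying flat; origin under its middle
There are look-alikes about, which are no part of the job. Leave any brown look-alike of the ribbed_plug alone. Leave any orange look-alike of the dewar alone.

How it is judged:
By the outcome, as a careful person would: the job done as asked, in the order asked, and still so for the second after the job is handed in, while the arm keeps its last pose, push and grip.
It also fails if it takes over 58 s, if anything falls off the work surface, if the arm or the gripper's body presses on something with over 40 N, if the wrist force passes 120 N, or if a joint passes its speed limit or range.

## Robot

A 6-joint arm with a two-finger parallel gripper is mounted at the origin on the work surface. World frame = base frame: x ahead of the robot, y to its left, z up, the work surface at z = 0. Lengths are in m, angles in rad, forces in N, time in s.
With the tool pointing down it reaches from about 0.275 to 0.725 m from the base axis. Payload 5.6 kg.
Tool frame: the origin (TCP) lies on the centre line of the jaws, within the pads' length; the fingertips stand tcp_to_tips ahead of it and the grasp point (between the pads) lies 5 mm behind it (tcp_to_tips is the distance from the TCP to the fingertips, in m); z points along the fingers, y is the line along which they close (so a half turn about z gives the same grasp; the last joint's range is limited). The gripper opens to 85 mm and grips with 20 to 120 N. Pads are 22 mm wide; open, the fingers measure 114 mm over their backs; the gripper's body (76 mm by 85 mm) begins 54 mm behind the grasp point. The pads swing forward as they close: fully open they stand 13 mm farther back than shut.
Start: joints at [-0.861, 0.255, 0.108, 0, -1.424, -0.285], TCP at [0.227, -0.501, 0.245] pointing down, gripper open.
Joint ranges: [-2.95, 2.95], [-1.21, 1.97], [-1.09, 1.5], [-2.87, 1.71], [-2.94, -0.07], [-3.05, 3.05]. Speed limits (rad/s): [2.57, 2.57, 3.14, 3.14, 3.14, 3.14].

## Interface

Orientations are given as [roll, pitch, yaw] about the fixed x, y, z axes, in that order (R = Rz(yaw) Ry(pitch) Rx(roll)).
In Python, from bench import * gives the robot as it stands.
- The arm moves only by the tool carry_out, never from a script. Its argument "series" is a list that holds one entry, the list of rows, each a list of 4 numbers: the shift along the tool's x, y, z in m, then the turn about the tool's z in degrees. In form: [[[dx, dy, dz, turn], ...]]. A call has exactly 5 rows; each row shifts and turns the commanded pose from where the row before left it, along the tool's axes as they then stand; what a row does not reach is not made up. A row lasts 1/12 s, in which the tool goes at most 41.7 mm and 7.16 degrees, less where a joint would pass 70% of its speed; a pose out of reach is approached as far as the arm can. A call with a gripper value outside its range is refused whole. "grip" is the closure, from 0 (fully open) to 1 (shut), set as the call begins (left out, the last holds). The fingers move at their own pace and stop on an object; "newtons" is the grip in N (left out, the last holds). Time passes only in rows, so rows that do not move let the fingers close, or fill a call up. It gives the time, the measured TCP pose, the force, the opening and the grip force at its end, in the units of the state.
- state(): the state, without advancing time (a new reading comes with each control period).
- get_image(name): name is "scene" or "top" or "wrist"; returns the picture (420x560x3 uint8, red, green, blue); there is no depth.
- calibration(name): a dict with "fx", "fy", "cx", "cy" (pixels), "R" (3x3) and "t" (3): a world point X has camera coordinates R X + t. Camera axes: x right, y down, z forward; pixel columns grow to the right and rows downward; lengths in m; the calibration is good to about 2 mm. A picture is of the moment at which its call begins: read the wrist's pose just before it. calibration takes no time and is no camera call; for the wrist camera it gives the pose at the moment of the call.
- sign_off(): hands the job in; it is judged then, once.
The state is a dict: "clock": time; "joints": joint angles; "joint_velocities": joint speeds; "effort": joint torques, N m; "position": TCP position; "tcp_rot": TCP orientation; "force": force on the tool from outside, world axes, zero at the start; "ft_torque": the same for the moment, N m; "opening": opening from 0.0 (shut) to 1.0 (fully open); "grip_force": force on a finger pad.
Only numpy, scipy, OpenCV 4.12 (cv2) and the standard library are available. Lean on these libraries where they do the work, as an engineer would, in place of code of your own. Each camera call takes 0.05 s, during which the arm holds its last target. There are 200 camera calls.

## Working session

There is one attempt and no reset: what is moved stays moved. The work goes in short steps, Python scripts to look and compute and a tool call to move; the robot and the scene stay as the last step left them, time stands still between calls to the robot, and variables do not carry over. Pictures are saved under pics/ and viewed, at most 10 in all, crops included, and the job is handed in when it is done.

Besides the shell and the picture viewer there is one more tool, called after "Request:" as a command line: name --argument value ..., lists and objects as JSON in quotes. carry_out: Moves the arm, as the interface text tells. Its arguments: {"type":"object","properties":{"series":{"type":"array"},"grip":{"type":"number"},"newtons":{"type":"number"}},"required":["series"]}

```bash
ls; mkdir -p pics
python3 - <<'E'
from bench import *
import cv2
print(state())
for n in ("scene","top"):
    cv2.imwrite(f"pics/{n}0.png",cv2.resize(get_image(n),(800,600),interpolation=cv2.INTER_CUBIC)[:,:,::-1])
    print(n,calibration(n))
E
```

```text
pics
{'clock': 0.0, 'joints': array([-8.61403952e-01,  2.55757050e-01,  1.06997826e-01, -4.54065960e-04,
       -1.42392357e+00, -2.84623963e-01]), 'joint_velocities': array([-0.00103059, -0.00016177,  0.00102549,  0.00034861, -0.00059275,
       -0.00152061]), 'effort': array([ 2.07367084e-03, -3.86628985e+01,  2.37942195e+01,  5.36493793e+00,
       -6.06082453e-03, -4.37426684e-05]), 'position': array([ 0.22652132, -0.50066325,  0.24439098]), 'tcp_rot': array([ 3.13965598e+00, -9.87325392e-05, -2.71689102e+00]), 'force': array([ 0.2661811 , -0.16901726,  0.18614073]), 'ft_torque': array([ 0.04113181, -0.00042053,  0.02357196]), 'grip_force': 0.0, 'opening': 0.9981181380997551}
scene {'fx': 437.56000143370585, 'fy': 437.56000143370585, 'cx': 284.8124014281277, 'cy': 212.28054598321344, 'R': array([[ 0.29978506,  0.9538749 ,  0.01586151],
       [ 0.80837678, -0.24515837, -0.53518629],
       [-0.50661219,  0.17326293, -0.84458514]]), 't': array([-0.09900896, -0.38125349,  1.55889239])}
top {'fx': 424.70553129110516, 'fy': 424.70553129110516, 'cx': 273.42253018408076, 'cy': 205.71134349116096, 'R': array([[-0.02098616, -0.99977911,  0.0011478 ],
       [-0.99768695,  0.02086798, -0.06469374],
       [ 0.0646555 , -0.00250282, -0.99790451]]), 't': array([-0.06377122,  0.54624123,  1.46075219])}
```

View pics/top0.png

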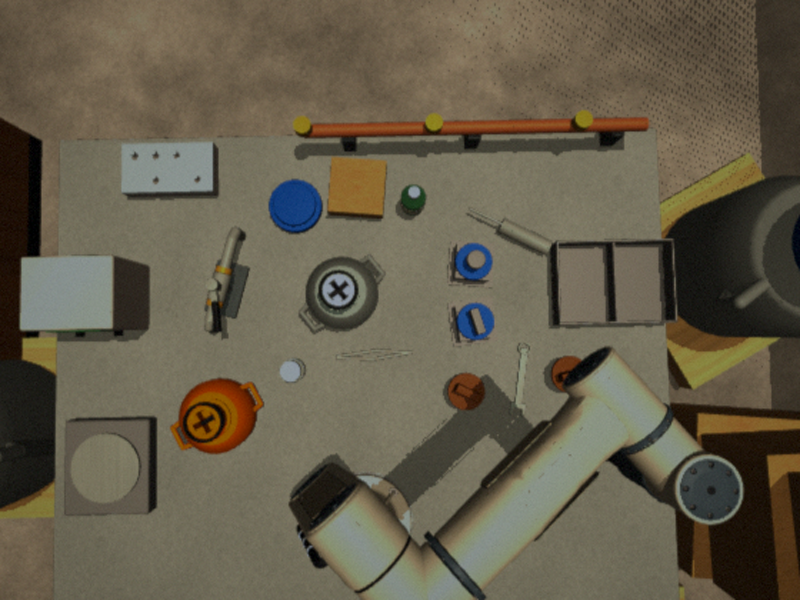

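View pics/scene0.png

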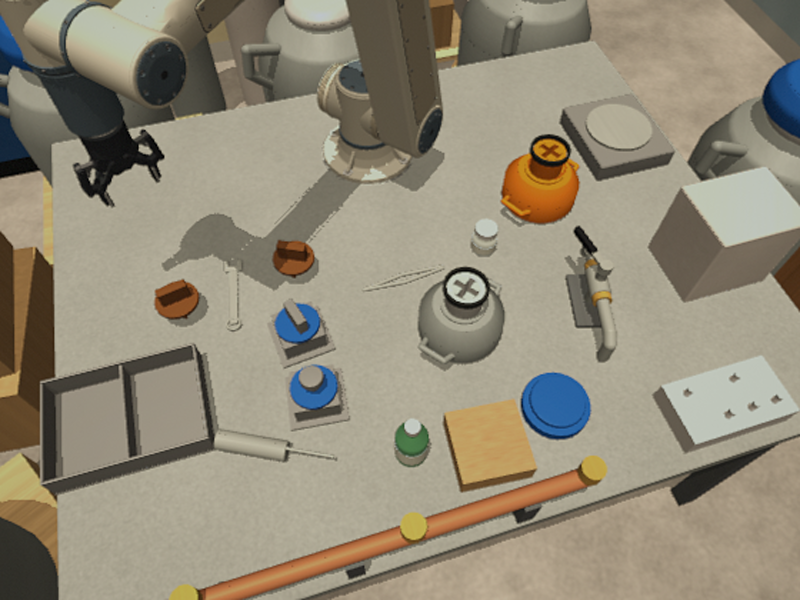

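Top view: dewar neck at about (340,291), ribbed plug (475,321), plain plug (474,261), valve at about (215,290) with a black lever to (213,328). I'll enlarge these.

```bash
cat > h.py <<'E'
from bench import *
import cv2, numpy as np
def ray(n,u,v,z,c=None):
    c=c or calibration(n)
    R=np.array(c["R"]);t=np.array(c["t"]);o=-R.T@t
    d=R.T@np.array([(u-c["cx"])/c["fx"],(v-c["cy"])/c["fy"],1])
    return o+d*(z-o[2])/d[2]
def proj(n,X):
    c=calibration(n);p=np.array(c["R"])@np.array(X)+c["t"]
    return c["fx"]*p[0]/p[2]+c["cx"],c["fy"]*p[1]/p[2]+c["cy"]
def crop(im,x0,y0,w,h,s):
    return cv2.resize(im[y0:y0+h,x0:x0+w],None,fx=s,fy=s,interpolation=cv2.INTER_CUBIC)[:,:,::-1]
E
python3 - <<'E'
from h import *
a=get_image("top");b=get_image("scene")
m=np.vstack([np.hstack([crop(a,130,150,65,50,6),crop(a,205,178,65,50,6)]),np.hstack([crop(a,305,200,65,50,6),crop(b,390,150,65,50,6)])])
print(m.shape);cv2.imwrite("pics/m1.png",m)
E
```

```text
(600, 780, 3)
```

View pics/m1.png

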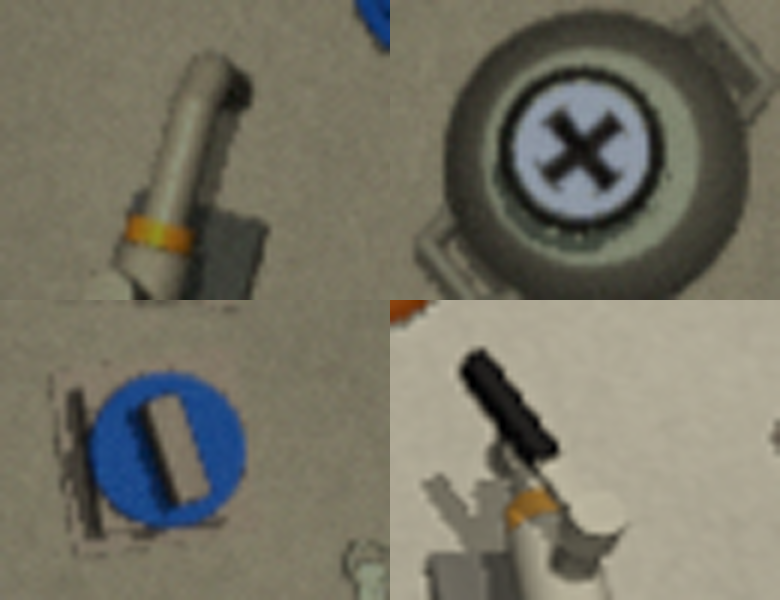

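Montage: cross centre at crop (583,150) of the second tile with arms at about 50°/-40°, bar centre (181,450) with direction (28,100), and lever sleeve in the scene tile from (475,358) to (545,455).

Run:
```python
from h import *
def T(x,y,x0,y0,X,Y): return x0+(x-X)/6-.4, y0+(y-Y)/6-.4
def P(*a): print([np.round(v,4) for v in a])
n=ray("top",*T(583,150,205,178,390,0),.150)
ring=ray("top",*T(581,151,205,178,390,0),.158)
a=ray("top",*T(555,118,205,178,390,0),.15)-ray("top",*T(612,186,205,178,390,0),.15)
b=ray("top",*T(625,118,205,178,390,0),.15)-ray("top",*T(545,185,205,178,390,0),.15)
print(n,ring,np.degrees([np.arctan2(a[1],a[0]),np.arctan2(b[1],b[0])]))
p=ray("top",*T(181,450,305,200,0,300),.10)
d=ray("top",*T(167,400,305,200,0,300),.10)-ray("top",*T(195,500,305,200,0,300),.10)
print("plug",p,np.degrees(np.arctan2(d[1],d[0])))
t=ray("scene",*T(475,358,390,150,390,300),.133);i=ray("scene",*T(545,452,390,150,390,300),.133)
d=(t-i);print("lever",t,i,np.linalg.norm(d),np.degrees(np.arctan2(d[1],d[0])))
# pipe direction from top crop (pipe centreline, z~.085)
q=ray("top",*T(205,75,130,150,0,0),.085);r=ray("top",*T(158,235,130,150,0,0),.085)
d=q-r;print("pipe +",q,r,np.degrees(np.arctan2(d[1],d[0])))
u=(t-i)/np.linalg.norm(t-i);print("axis",i-u*.037, "grip",(t+i)/2)
a0=get_image("top")
s=get_image("scene")
cv2.imwrite("pics/m2.png",np.hstack([crop(a0,130,175,50,75,7),crop(s,385,145,50,75,7)]))
```

```text
[0.54852755 0.04110733 0.15      ] [0.54743132 0.04149481 0.158     ] [ 38.88383163 -51.04790751]
plug [ 0.47321339 -0.27474288  0.1       ] 13.956267700988354
lever [0.46581547 0.31580103 0.133     ] [0.5270647  0.32257581 0.133     ] 0.0616227674165245 -173.68817270110554
pipe + [0.69419156 0.28847891 0.085     ] [0.60513974 0.31493489 0.085     ] -16.545905130165366
axis [0.56384041 0.32664357 0.133     ] grip [0.49644008 0.31918842 0.133     ]
```

View pics/m2.png

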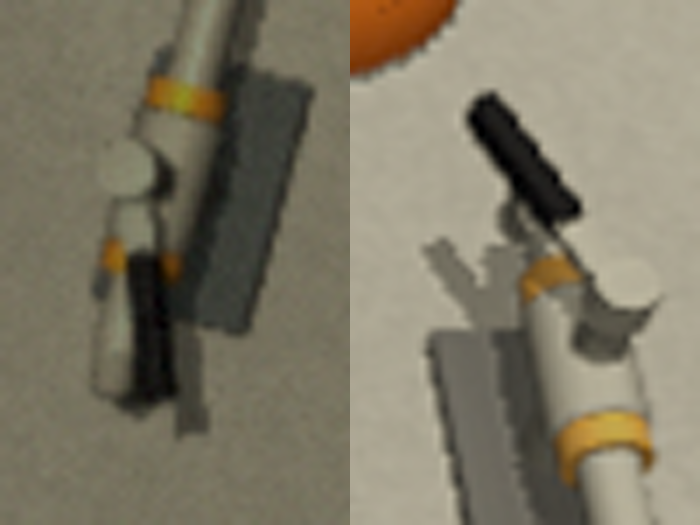

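Run:
```python
from h import *
def tri(a,b):
    A=[]
    for n,(u,v) in (("top",a),("scene",b)):
        c=calibration(n);M=np.c_[c["R"],c["t"]];x=(u-c["cx"])/c["fx"];y=(v-c["cy"])/c["fy"]
        A+= [x*M[2]-M[0],y*M[2]-M[1]]
    A=np.array(A);s=np.linalg.lstsq(A[:,:3],-A[:,3],rcond=None);return s[0],s[1]
f=lambda x,y:(130+x/7-.4,175+y/7-.4); g=lambda x,y:(385+(x-350)/7-.4,145+y/7-.4)
for n,a,b in (("disc",(128,168),(628,285)),("inner",(147,256),(563,217)),("outer",(156,393),(484,102)),("band1",(185,98),(605,440)),("band2",(142,258),(552,272))):
    X,r=tri(f(*a),g(*b));print(n,X,r)
for n,a in (("inner",(147,256)),("outer",(156,393))): print(n,ray("top",*f(*a),.133))
for a in ((185,98),(142,258)): print(ray("top",*f(*a),.08))
```

```text
disc [0.56865655 0.32737281 0.13617819] [9.14952788e-07]
inner [0.5283889  0.31991976 0.13253862] [1.23298562e-06]
outer [0.46545713 0.31543347 0.13312294] [3.08935864e-07]
band1 [0.60589023 0.31507375 0.08390838] [6.06330686e-08]
band2 [0.52838538 0.33106813 0.09081809] [1.4710548e-05]
inner [0.52801466 0.31907211 0.133     ]
outer [0.46529011 0.31510858 0.133     ]
[0.60624653 0.31598724 0.08      ]
[0.53018303 0.33667137 0.08      ]
```

```bash
cat >> h.py <<'E'
def rows(target,yaw,n,k=1.0):
    """n rows from measured pose to target xyz/yaw(deg); steps in tool axes, turn>0 lowers yaw"""
    s=state();p=s["position"];y0=s["tcp_rot"][2]
    dy=(np.radians(yaw)-y0+np.pi)%(2*np.pi)-np.pi
    d=(np.array(target)-p)/n;out=[]
    for i in range(n):
        a=y0+dy*i/n
        out.append([round(float(v),4) for v in (np.cos(a)*d[0]+np.sin(a)*d[1],np.sin(a)*d[0]-np.cos(a)*d[1],-d[2])]+[round(-np.degrees(dy)/n,2)])
    print(np.round(p,4),"yaw",round(np.degrees(y0),1),"dyaw",round(np.degrees(dy),1))
    for r in out: print(r)
E
python3 - <<'E'
from h import *
import bench
print([k for k in dir(bench) if not k.startswith('_')], getattr(bench,'tcp_to_tips',None))
print("orange",ray("top",147,295,.158),ray("top",147,295,.158))
rows([.493,.319,.22],-155.67,25)
E
```

```text
['IKError', 'calibration', 'get_image', 'sign_off', 'state', 'tcp_to_tips'] 0.014
orange [0.26598807 0.32366778 0.158     ] [0.26598807 0.32366778 0.158     ]
[ 0.2266 -0.501   0.245 ] yaw -155.7 dyaw -0.0
[-0.0232, 0.0255, 0.001, np.float64(0.0)]
[-0.0232, 0.0255, 0.001, np.float64(0.0)]
[-0.0232, 0.0255, 0.001, np.float64(0.0)]
[-0.0232, 0.0255, 0.001, np.float64(0.0)]
[-0.0232, 0.0255, 0.001, np.float64(0.0)]
[-0.0232, 0.0255, 0.001, np.float64(0.0)]
[-0.0232, 0.0255, 0.001, np.float64(0.0)]
[-0.0232, 0.0255, 0.001, np.float64(0.0)]
[-0.0232, 0.0255, 0.001, np.float64(0.0)]
[-0.0232, 0.0255, 0.001, np.float64(0.0)]
[-0.0232, 0.0255, 0.001, np.float64(0.0)]
[-0.0232, 0.0255, 0.001, np.float64(0.0)]
[-0.0232, 0.0255, 0.001, np.float64(0.0)]
[-0.0232, 0.0255, 0.001, np.float64(0.0)]
[-0.0232, 0.0255, 0.001, np.float64(0.0)]
[-0.0232, 0.0255, 0.001, np.float64(0.0)]
[-0.0232, 0.0255, 0.001, np.float64(0.0)]
[-0.0232, 0.0255, 0.001, np.float64(0.0)]
[-0.0232, 0.0255, 0.001, np.float64(0.0)]
[-0.0232, 0.0255, 0.001, np.float64(0.0)]
[-0.0232, 0.0255, 0.001, np.float64(0.0)]
[-0.0232, 0.0255, 0.001, np.float64(0.0)]
[-0.0232, 0.0255, 0.001, np.float64(0.0)]
[-0.0232, 0.0255, 0.001, np.float64(0.0)]
[-0.0232, 0.0255, 0.001, np.float64(0.0)]
```

Request:
carry_out --series '[[[-0.023,0.0255,0,0],[-0.023,0.0255,0,0],[-0.023,0.0255,0,0],[-0.023,0.0255,0,0],[-0.023,0.0255,0,0]]]' --grip 0.4 --newtons 40

```text
clock: 0.72
position: [0.2789, -0.3361, 0.2452]
tcp_rot: [-3.142, 0.0, -2.717]
force: [1.2, -0.1, -0.2]
opening: 0.603
grip_force: 0.0
```

Request:
carry_out --series '[[[-0.023,0.0255,0,0],[-0.023,0.0255,0,0],[-0.023,0.0255,0,0],[-0.023,0.0255,0,0],[-0.023,0.0255,0,0]]]'

```text
clock: 1.13
position: [0.3312, -0.1724, 0.2455]
tcp_rot: [-3.141, 0.001, -2.717]
force: [0.9, -0.2, 0.2]
opening: 0.602
grip_force: 0.0
```

Request:
carry_out --series '[[[-0.023,0.0255,0,0],[-0.023,0.0255,0,0],[-0.023,0.0255,0,0],[-0.023,0.0255,0,0],[-0.023,0.0255,0,0]]]'

```text
clock: 1.55
position: [0.3834, -0.0086, 0.2456]
tcp_rot: [-3.142, 0.001, -2.716]
force: [1.3, 0.1, -0.3]
opening: 0.6
grip_force: 0.0
```

Request:
carry_out --series '[[[-0.023,0.0255,0,0],[-0.023,0.0255,0,0],[-0.023,0.0255,0,0],[-0.023,0.0255,0,0],[-0.023,0.0255,0,0]]]'

```text
clock: 1.97
position: [0.4357, 0.1549, 0.2454]
tcp_rot: [3.141, 0.0, -2.716]
force: [0.7, -0.5, -0.2]
opening: 0.603
grip_force: 0.0
```

Request:
carry_out --series '[[[-0.023,0.0255,0,4],[-0.023,0.0255,0,0],[-0.023,0.0255,0,0],[-0.0,0.0,0,0],[0,0,0,0]]]'

```text
clock: 2.38
position: [0.4715, 0.251, 0.2441]
tcp_rot: [-3.141, -0.002, -2.785]
force: [-0.1, 0.2, 0.2]
opening: 0.605
grip_force: 0.0
```

Run:
```python
from h import *
print(state()["tcp_rot"],state()["opening"])
rows([.493,.319,.18],-174.5,5)
```

```text
[-3.14093994e+00 -1.91466680e-03 -2.78499976e+00] 0.6050840227831761
[0.4715 0.251  0.2441] yaw -159.6 dyaw -14.9
[-0.0088, 0.0112, 0.0128, np.float64(2.99)]
[-0.0082, 0.0117, 0.0128, np.float64(2.99)]
[-0.0076, 0.0121, 0.0128, np.float64(2.99)]
[-0.0069, 0.0125, 0.0128, np.float64(2.99)]
[-0.0063, 0.0128, 0.0128, np.float64(2.99)]
```

Sign convention confirmed. Move above the lever and check with the wrist camera.

Request:
carry_out --series '[[[-0.009,0.011,0.013,3],[-0.008,0.012,0.013,3],[-0.0075,0.012,0.013,3],[-0.007,0.0125,0.013,3],[-0.006,0.013,0.012,3]]]'

```text
clock: 2.8
position: [0.4929, 0.3173, 0.181]
tcp_rot: [3.141, 0.0, -3.052]
force: [-0.4, -0.2, 1.1]
opening: 0.602
grip_force: 0.0
```

Run:
```python
from h import *
c=calibration("wrist");im=get_image("wrist")
s=state();print(s["position"],s["tcp_rot"],c)
for X in ([.568,.326,.136],[.493,.319,.133],[*s["position"][:2],.133]): print(np.array(proj("wrist",X))*10/7)
cv2.imwrite("pics/w1.png",cv2.resize(im,(800,600))[:,:,::-1])
```

```text
[0.49234    0.31877761 0.17781531] [-3.14019936 -0.00335591 -3.05446093] {'fx': 344.34349735583567, 'fy': 344.34349735583567, 'cx': 281.497161340382, 'cy': 208.0112558398436, 'R': array([[-8.88425345e-02,  9.96045675e-01, -1.33951728e-04],
       [ 9.46942191e-01,  8.45044402e-02,  3.10095930e-01],
       [ 3.08881029e-01,  2.74228638e-02, -9.50705263e-01]]), 't': array([-0.2725605 , -0.51392839,  0.15786391])}
[403.27022685 520.58727374]
[402.09181189 356.03098351]
[401.66405179 354.42202286]
```

View pics/w1.png

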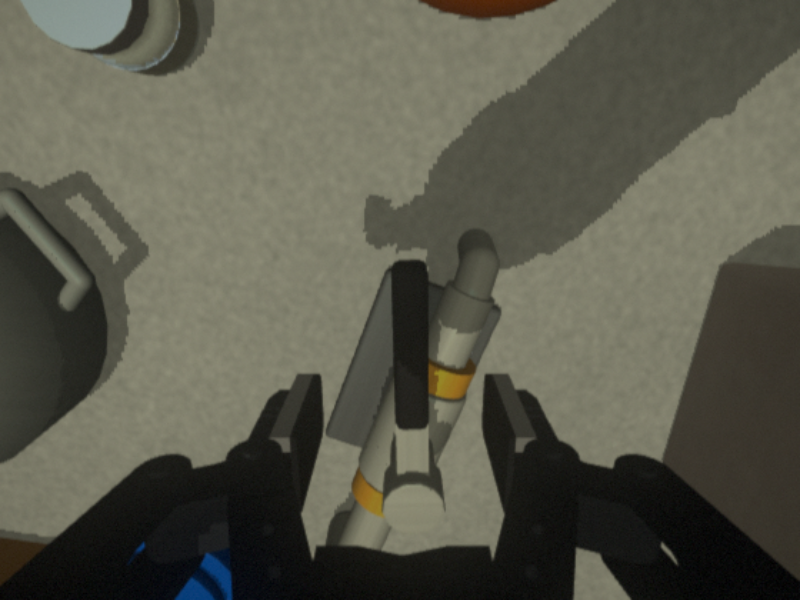

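Wrist view: sleeve from (410,262) to (411,425), hub disc centre (413,507).

Run:
```python
from h import *
k=.7
h=ray("wrist",413*k,505*k,.136);o=ray("wrist",410*k,265*k,.133);i=ray("wrist",412*k,425*k,.133)
print(h,o,i,np.linalg.norm(o-i));d=o-i;print(np.degrees(np.arctan2(d[1],d[0])))
a=ray("wrist",368*k,493*k,.08);b=ray("wrist",453*k,380*k,.08);print(a,b)
# pipe edges line: body left/right
```

```text
[0.5595844  0.32938199 0.136     ] [0.4567885  0.31874667 0.133     ] [0.52301464 0.32561877 0.133     ] 0.06658172999617332
-174.07577845112502
[0.60169089 0.30931902 0.08      ] [0.52836182 0.34809486 0.08      ]
```

Request:
carry_out --series '[[[0.001,0.001,0.015,0],[0.001,0.001,0.015,0],[0,0,0.015,0],[0,0,0.012,0],[0,0,0,0]]]'

```text
clock: 3.27
position: [0.4893, 0.3178, 0.122]
tcp_rot: [-3.139, -0.004, -3.049]
force: [-0.2, -0.0, -0.5]
opening: 0.601
grip_force: 0.0
```

Request:
carry_out --series '[[[0,0,0,0],[0,0,0,0],[0,0,0,0],[0,0,0,0],[0,0,0,0]]]' --grip 1.0 --newtons 30

```text
clock: 3.68
position: [0.4912, 0.3204, 0.1257]
tcp_rot: [3.14, 0.002, -3.048]
force: [-2.2, 2.0, 4.2]
opening: 0.156
grip_force: 29.5
```

Request:
carry_out --series '[[[0,0,0,0],[0,0,0,0],[0,0,0,0],[0,0,0,0],[0,0,0,0]]]'

```text
clock: 4.1
position: [0.4912, 0.3204, 0.1257]
tcp_rot: [3.14, 0.002, -3.048]
force: [-2.4, 1.5, 6.3]
opening: 0.157
grip_force: 29.7
```

Run:
```python
from h import *
s=state();print(s["position"],np.degrees(s["tcp_rot"]),s["force"])
p=s["position"];L=.073
for th in (6,):
    t=np.radians(th);print("row dx,dy for radius L:",  L*(1-np.cos(t)),L*np.sin(t))
```

```text
[0.49122207 0.32040434 0.12570401] [ 1.79904134e+02  1.25589708e-01 -1.74616084e+02] [-2.43545851  1.48581102  6.30736112]
row dx,dy for radius L: 0.00039990163811604983 0.0076305778185387025
```

Request:
carry_out --series '[[[-0.0004,-0.0076,0,-6],[-0.0004,-0.0076,0,-6],[-0.0004,-0.0076,0,-6],[-0.0004,-0.0076,0,-6],[0,0,0,0]]]'

```text
clock: 4.52
position: [0.5011, 0.2905, 0.1257]
tcp_rot: [-3.141, 0.003, -2.626]
force: [-1.4, 0.6, 6.7]
opening: 0.159
grip_force: 31.0
```

Request:
carry_out --series '[[[-0.0004,-0.0076,0,-6],[-0.0004,-0.0076,0,-6],[-0.0004,-0.0076,0,-6],[-0.0004,-0.0076,0,-6],[0,0,0,0]]]'

```text
clock: 4.93
position: [0.5216, 0.2677, 0.1257]
tcp_rot: [-3.139, 0.002, -2.209]
force: [-0.1, 0.1, 6.7]
opening: 0.155
grip_force: 29.7
```

Request:
carry_out --series '[[[-0.0004,-0.0076,0,-6],[-0.0004,-0.0076,0,-6],[0,0,0,0],[0,0,0,0],[0,0,0,0]]]'

```text
clock: 5.35
position: [0.5343, 0.2602, 0.1257]
tcp_rot: [-3.138, 0.001, -2.005]
force: [3.2, -1.1, 5.0]
opening: 0.157
grip_force: 29.5
```

Run:
```python
from h import *
s=state();print(s["position"],np.degrees(s["tcp_rot"]),s["force"],s["ft_torque"])
p=s["position"];d=np.array([.5630,.327])-p[:2];print(np.linalg.norm(d),np.degrees(np.arctan2(-d[1],-d[0])))
```

```text
[0.53433379 0.26018114 0.12567321] [-1.79819815e+02  8.32343930e-02 -1.14880323e+02] [ 3.18987236 -1.09412781  5.04510803] [-0.50547484 -0.97712631 -0.2022698 ]
0.07270840318923844 -113.21999621614995
```

Request:
carry_out --series '[[[-0.0004,-0.0064,0,-5],[-0.0002,-0.005,0,-3],[0,0,0,0],[0,0,0,0],[0,0,0,0]]]'

```text
clock: 5.77
position: [0.5445, 0.2563, 0.1257]
tcp_rot: [-3.139, 0.0, -1.865]
force: [0.5, -1.6, 6.3]
opening: 0.157
grip_force: 29.7
```

Request:
carry_out --series '[[[-0.0002,-0.004,0,-2],[0,-0.003,0,-1],[0,0,0,0],[0,0,0,0],[0,0,0,0]]]'

```text
clock: 6.18
position: [0.5466, 0.2558, 0.1255]
tcp_rot: [3.136, -0.0, -1.814]
force: [-18.1, 2.9, 17.6]
opening: 0.158
grip_force: 35.7
```

Request:
carry_out --series '[[[0,0,0,0],[0,0,0,0],[0,0,0,0],[0,0,0,0],[0,0,0,0]]]' --grip 0.5

```text
clock: 6.6
position: [0.5503, 0.2545, 0.1237]
tcp_rot: [3.141, -0.001, -1.81]
force: [-0.2, 0.3, 0.4]
opening: 0.502
grip_force: 0.0
```

Request:
carry_out --series '[[[0,0.002,-0.01,0],[0,0,-0.02,0],[0,0,-0.03,0],[0,0,-0.03,0],[0,0,0,0]]]'

```text
clock: 7.02
position: [0.5513, 0.256, 0.2222]
tcp_rot: [-3.132, 0.007, -1.809]
force: [1.2, 0.4, 1.2]
opening: 0.501
grip_force: 0.0
```

Run:
```python
from h import *
im=get_image("wrist");print(state()["position"],np.degrees(state()["tcp_rot"]),state()["joints"])
cv2.imwrite("pics/w2.png",cv2.resize(im,(800,600))[:,:,::-1])
```

```text
[0.55019116 0.2560447  0.21910927] [-179.64710488    0.33299874 -103.67568567] [ 0.69370045  0.37057931  0.2036723   0.00150577 -1.39555193 -0.93266044]
```

View pics/w2.png

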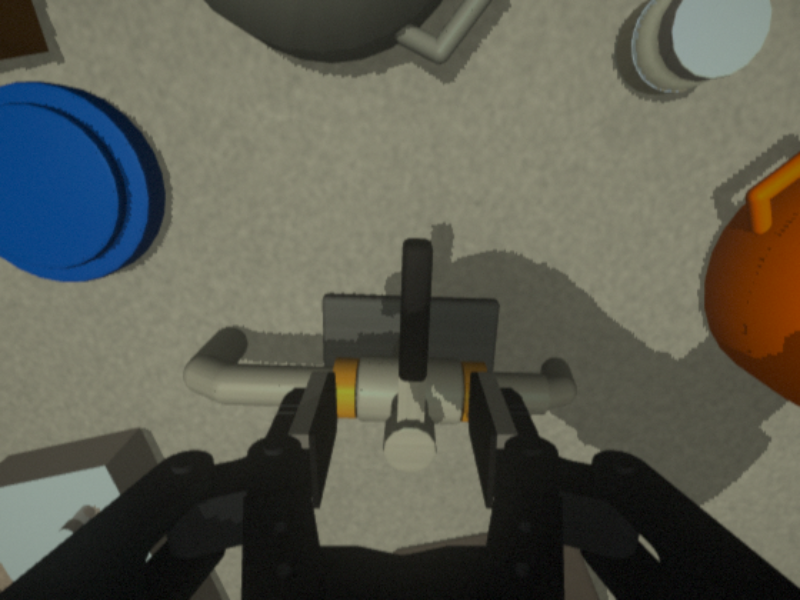

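Lever (417,240)–(413,380) is square to the pipe (base plate edge has the same tilt): valve closed. Now to the plug.

Run:
```python
from h import *
rows([.473,-.275,.23],-166,15)
```

```text
[0.5502 0.256  0.2191] yaw -103.7 dyaw -62.3
[0.0356, -0.0034, -0.0007, np.float64(4.15)]
[0.0353, -0.0059, -0.0007, np.float64(4.15)]
[0.0348, -0.0085, -0.0007, np.float64(4.15)]
[0.034, -0.011, -0.0007, np.float64(4.15)]
[0.0332, -0.0134, -0.0007, np.float64(4.15)]
[0.0321, -0.0158, -0.0007, np.float64(4.15)]
[0.0309, -0.0181, -0.0007, np.float64(4.15)]
[0.0295, -0.0203, -0.0007, np.float64(4.15)]
[0.0279, -0.0223, -0.0007, np.float64(4.15)]
[0.0262, -0.0243, -0.0007, np.float64(4.15)]
[0.0244, -0.0261, -0.0007, np.float64(4.15)]
[0.0225, -0.0278, -0.0007, np.float64(4.15)]
[0.0204, -0.0294, -0.0007, np.float64(4.15)]
[0.0182, -0.0308, -0.0007, np.float64(4.15)]
[0.0159, -0.032, -0.0007, np.float64(4.15)]
```

Request:
carry_out --series '[[[0.0356,-0.0034,0,4.15],[0.0353,-0.006,0,4.15],[0.0348,-0.0085,0,4.15],[0.034,-0.011,0,4.15],[0.033,-0.0134,0,4.15]]]' --grip 0

```text
clock: 7.48
position: [0.5221, 0.0767, 0.2143]
tcp_rot: [3.141, -0.0, -2.175]
force: [1.1, 0.4, 0.1]
opening: 1.001
grip_force: 0.0
```

Request:
carry_out --series '[[[0.032,-0.016,0,4.15],[0.031,-0.018,0,4.15],[0.0295,-0.0203,0,4.15],[0.028,-0.0223,0,4.15],[0.026,-0.0243,0,4.15]]]'

```text
clock: 7.9
position: [0.4967, -0.1003, 0.2144]
tcp_rot: [3.142, -0.0, -2.537]
force: [1.4, -1.1, -0.2]
opening: 0.996
grip_force: 0.0
```

Request:
carry_out --series '[[[0.0244,-0.026,0,4.15],[0.0225,-0.028,0,4.15],[0.0204,-0.0294,0,4.15],[0.018,-0.031,0,4.15],[0,0,0,0]]]'

```text
clock: 8.32
position: [0.4758, -0.2452, 0.2139]
tcp_rot: [-3.141, -0.002, -2.832]
force: [-0.4, 0.2, -0.5]
opening: 0.999
grip_force: 0.0
```

Request:
carry_out --series '[[[0.0159,-0.032,0,4.15],[0,0,0,0],[0,0,0,0],[0,0,0,0],[0,0,0,0]]]'

```text
clock: 8.73
position: [0.4724, -0.2752, 0.2142]
tcp_rot: [3.141, -0.0, -2.895]
force: [1.1, -0.7, 0.6]
opening: 0.997
grip_force: 0.0
```

Run:
```python
from h import *
im=get_image("wrist");s=state();print(s["position"],np.degrees(s["tcp_rot"]))
print(np.array(proj("wrist",[.473,-.275,.1]))/.7)
cv2.imwrite("pics/w3.png",cv2.resize(im,(800,600))[:,:,::-1])
```

```text
[ 0.47250178 -0.27508258  0.21435849] [ 1.79996152e+02  4.72237832e-03 -1.65839944e+02]
[401.54044115 298.66280528]
```

View pics/w3.png

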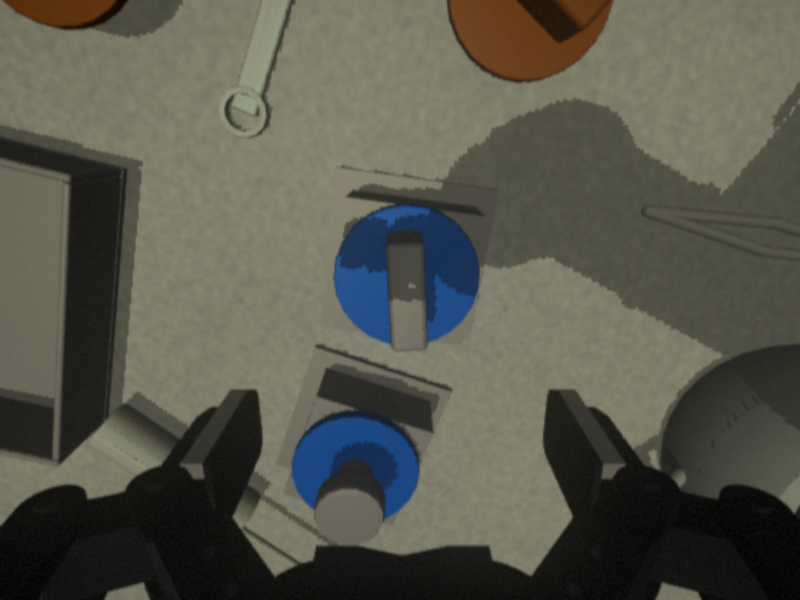

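Bar's top face: corners (388,245),(423,245),(391,350),(427,350), centre about (408,298).

Run:
```python
from h import *
c=[ray("wrist",x*.7,y*.7,.1) for x,y in ((388,245),(423,245),(391,350),(427,350))]
m=np.mean(c,0);d=(c[0]+c[1]-c[2]-c[3])/2;print(m,np.linalg.norm(d),np.linalg.norm(c[0]-c[1]),np.degrees(np.arctan2(d[1],d[0])))
rows([*m[:2],.09],np.degrees(np.arctan2(d[1],d[0])),5)
```

```text
[ 0.47262124 -0.27200272  0.1       ] 0.05745214939084628 0.01755885192588836 -163.88694158136528
[ 0.4725 -0.2751  0.2144] yaw -165.8 dyaw 2.0
[-0.0002, 0.0006, 0.0249, np.float64(-0.39)]
[-0.0002, 0.0006, 0.0249, np.float64(-0.39)]
[-0.0002, 0.0006, 0.0249, np.float64(-0.39)]
[-0.0002, 0.0006, 0.0249, np.float64(-0.39)]
[-0.0002, 0.0006, 0.0249, np.float64(-0.39)]
```

Request:
carry_out --series '[[[0,0.0006,0.03,-1],[0,0.0006,0.03,0],[0,0.0006,0.03,0],[0,0.0006,0.02,0],[0,0,0.01,0]]]'

```text
clock: 9.2
position: [0.4703, -0.2719, 0.0914]
tcp_rot: [3.139, -0.004, -2.877]
force: [-0.2, -0.0, -0.5]
opening: 0.995
grip_force: 0.0
```

Request:
carry_out --series '[[[0,0,0.011,0],[0,0,0,0],[0,0,0,0],[0,0,0,0],[0,0,0,0]]]'

```text
clock: 9.62
position: [0.4726, -0.2737, 0.0847]
tcp_rot: [-3.14, 0.002, -2.878]
force: [-0.6, -0.1, 1.0]
opening: 1.003
grip_force: 0.0
```

Request:
carry_out --series '[[[0,0,0,0],[0,0,0,0],[0,0,0,0],[0,0,0,0],[0,0,0,0]]]' --grip 1.0 --newtons 60

```text
clock: 10.03
position: [0.4717, -0.2735, 0.0833]
tcp_rot: [-3.142, 0.0, -2.878]
force: [-1.4, 0.1, 0.5]
opening: 0.298
grip_force: 0.0
```

Request:
carry_out --series '[[[0,0,0,0],[0,0,0,0],[0,0,0,0],[0,0,0,0],[0,0,0,0]]]'

```text
clock: 10.45
position: [0.4719, -0.2736, 0.0835]
tcp_rot: [-3.141, 0.0, -2.878]
force: [-0.6, -0.2, 1.8]
opening: 0.224
grip_force: 60.5
```

Request:
carry_out --series '[[[0,0,-0.02,0],[0,0,-0.03,0],[0,0,-0.035,0],[0,0,-0.035,0],[0,0,-0.035,0]]]' --newtons 80

```text
clock: 10.87
position: [0.4708, -0.2731, 0.2388]
tcp_rot: [3.14, -0.002, -2.878]
force: [1.7, -0.3, -2.7]
opening: 0.225
grip_force: 78.1
```

Request:
carry_out --series '[[[0,0,-0.03,0],[0,0,-0.015,0],[0,0,0,0],[0,0,0,0],[0,0,0,0]]]'

```text
clock: 11.28
position: [0.471, -0.2729, 0.281]
tcp_rot: [3.139, -0.003, -2.878]
force: [0.1, 0.5, -3.2]
opening: 0.224
grip_force: 78.5
```

Run:
```python
from h import *
s=state();print(np.degrees(s["tcp_rot"]),s["force"],s["opening"])
rows([.548,.041,.283],-141,10)
```

```text
[ 1.79827983e+02 -1.63401368e-01 -1.64918262e+02] [ 0.13790387  0.52999386 -3.17111362] 0.2244795132047982
[ 0.471  -0.2729  0.281 ] yaw -164.9 dyaw 23.9
[-0.0156, 0.0283, -0.0002, np.float64(-2.39)]
[-0.0168, 0.0276, -0.0002, np.float64(-2.39)]
[-0.0179, 0.0269, -0.0002, np.float64(-2.39)]
[-0.019, 0.0261, -0.0002, np.float64(-2.39)]
[-0.0201, 0.0253, -0.0002, np.float64(-2.39)]
[-0.0211, 0.0245, -0.0002, np.float64(-2.39)]
[-0.0221, 0.0236, -0.0002, np.float64(-2.39)]
[-0.0231, 0.0226, -0.0002, np.float64(-2.39)]
[-0.024, 0.0216, -0.0002, np.float64(-2.39)]
[-0.0249, 0.0206, -0.0002, np.float64(-2.39)]
```

Run:
```python
from h import *
rows([.635,.112,.283],-141,13)
```

```text
[ 0.471  -0.2729  0.281 ] yaw -164.9 dyaw 23.9
[-0.0199, 0.0253, -0.0002, np.float64(-1.84)]
[-0.0207, 0.0247, -0.0002, np.float64(-1.84)]
[-0.0215, 0.024, -0.0002, np.float64(-1.84)]
[-0.0222, 0.0233, -0.0002, np.float64(-1.84)]
[-0.023, 0.0225, -0.0002, np.float64(-1.84)]
[-0.0237, 0.0218, -0.0002, np.float64(-1.84)]
[-0.0244, 0.021, -0.0002, np.float64(-1.84)]
[-0.025, 0.0202, -0.0002, np.float64(-1.84)]
[-0.0257, 0.0194, -0.0002, np.float64(-1.84)]
[-0.0263, 0.0186, -0.0002, np.float64(-1.84)]
[-0.0269, 0.0177, -0.0002, np.float64(-1.84)]
[-0.0274, 0.0169, -0.0002, np.float64(-1.84)]
[-0.0279, 0.016, -0.0002, np.float64(-1.84)]
```

Request:
carry_out --series '[[[-0.02,0.0253,0,-1.84],[-0.0207,0.0247,0,-1.84],[-0.0215,0.024,0,-1.84],[-0.022,0.0233,0,-1.84],[-0.023,0.0225,0,-1.84]]]'

```text
clock: 11.7
position: [0.5342, -0.1239, 0.281]
tcp_rot: [3.139, -0.004, -2.716]
force: [0.6, -0.8, -1.7]
opening: 0.225
grip_force: 78.5
```

Request:
carry_out --series '[[[-0.0237,0.0218,0,-1.84],[-0.0244,0.021,0,-1.84],[-0.025,0.02,0,-1.84],[-0.0257,0.0194,0,-1.84],[-0.0263,0.0186,0,-1.84]]]'

```text
clock: 12.12
position: [0.5976, 0.024, 0.2808]
tcp_rot: [3.14, -0.004, -2.555]
force: [0.9, -0.7, -1.9]
opening: 0.217
grip_force: 78.4
```

Request:
carry_out --series '[[[-0.027,0.0177,0,-1.84],[-0.0274,0.017,0,-1.84],[-0.028,0.016,0,-1.84],[0,0,0,0],[0,0,0,0]]]'

```text
clock: 12.53
position: [0.6355, 0.1132, 0.2795]
tcp_rot: [3.139, -0.006, -2.458]
force: [-0.4, -0.3, -3.0]
opening: 0.218
grip_force: 78.6
```

Request:
carry_out --series '[[[0,0,0,0],[0,0,0,0],[0,0,0,0],[0,0,0,0],[0,0,0,0]]]'

```text
clock: 12.95
position: [0.6358, 0.1107, 0.2836]
tcp_rot: [-3.142, 0.0, -2.462]
force: [-0.2, 0.2, -2.3]
opening: 0.221
grip_force: 78.6
```

Run:
```python
from h import *
im=get_image("wrist");s=state();print(s["position"],np.degrees(s["tcp_rot"]))
print(np.array(proj("wrist",[.548,.041,.15]))/.7)
cv2.imwrite("pics/w4.png",cv2.resize(im,(800,600))[:,:,::-1])
```

```text
[0.63581787 0.11087563 0.28357377] [-1.79996316e+02  1.95892522e-02 -1.41033939e+02]
[403.46749134  65.3192951 ]
```

View pics/w4.png

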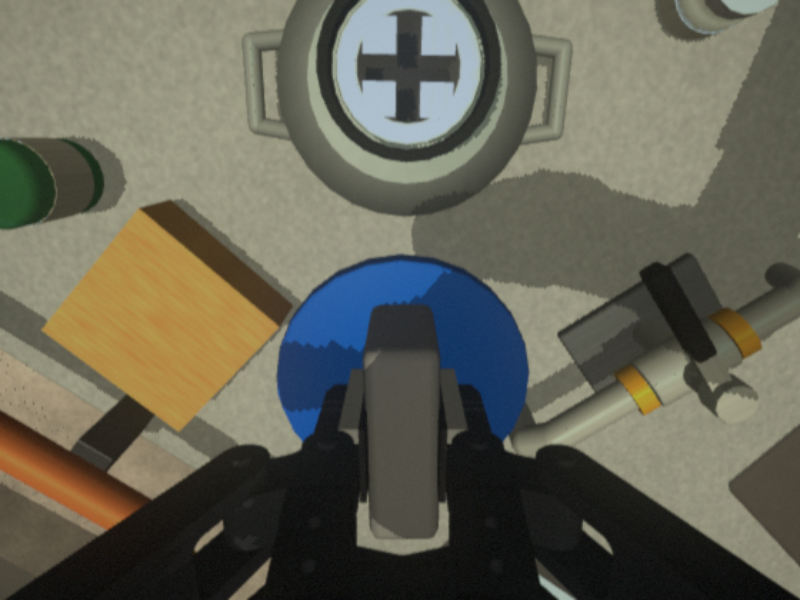

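Cross centre about (408.5,66.5), slot tips (411,12)/(407,118) and (359,67)/(458,67); held bar spans x 366–438, y 350–537; flange x 277–528 with front edge y≈256.

Run:
```python
from h import *
s=state();p=s["position"];a=s["tcp_rot"][2];A=np.array([[np.cos(a),np.sin(a)],[np.sin(a),-np.cos(a)]])
w=lambda x,y,z:ray("wrist",x*.7,y*.7,z)
tl=lambda X:np.round(1000*A@(X[:2]-p[:2]),1)
c=w(408.5,66.5,.15);print("neck",c,tl(c))
t=[w(*q,.15) for q in ((411,12),(407,118),(359,67),(458,67))]
d=t[0]-t[1];e=t[3]-t[2];print(np.mean(t,0),np.linalg.norm(d),np.linalg.norm(e),"slot yaw",np.degrees(np.arctan2(d[1],d[0])),np.degrees(np.arctan2(e[1],e[0])))
ze=p[2]+.0165
print("bar ends",tl(w(402,350,ze)),tl(w(402,537,ze)))
print("flange front",tl(w(402.5,256,ze-.04)),"sides",tl(w(277,370,ze-.04)),tl(w(528,370,ze-.04)))
# seal ring outer at .158 in same image
print("ring L/R",tl(w(317,70,.158)),tl(w(501,70,.158)),tl(w(408,160,.158)))
```

```text
neck [0.54687066 0.04323118 0.15      ] [111.7   3.3]
[0.54690957 0.04340004 0.15      ] 0.04697657153720297 0.04811131448229205 slot yaw -143.20346707644885 128.91788232228734
bar ends [29.   0.2] [-29.    0.1]
flange front [43.4  0.3] sides [  3.6 -42.5] [ 3.6 43.1]
ring L/R [109.2 -39.9] [109.2  46.9] [68.2  3.1]
```

Request:
carry_out --series '[[[0.0275,0.0007,0,0.5],[0.028,0.0007,0,0],[0.028,0.0006,0,0],[0.028,0.0007,0,0],[0,0,0,0]]]'

```text
clock: 13.42
position: [0.5438, 0.0411, 0.285]
tcp_rot: [-3.141, 0.001, -2.471]
force: [-0.1, -0.4, -2.8]
opening: 0.216
grip_force: 78.7
```

Request:
carry_out --series '[[[0,0,0.02,0],[0,0,0.02,0],[0,0,0.015,0],[0,0,0,0],[0,0,0,0]]]'

```text
clock: 13.83
position: [0.5469, 0.0436, 0.2283]
tcp_rot: [-3.142, -0.001, -2.47]
force: [0.2, 0.4, -1.4]
opening: 0.222
grip_force: 78.5
```

Run:
```python
from h import *
s=state();print(s["position"],np.degrees(s["tcp_rot"]),s["force"],s["ft_torque"])
rows([.5472,.0428,.225],-141.5,2)
b=get_image("scene");u,v=proj("scene",[.548,.041,.16]);x,y=int(u)-50,int(v)-40
cv2.imwrite("pics/s2.png",crop(b,x,y,100,75,8))
```

```text
[0.54687417 0.04357623 0.22830737] [-1.79998690e+02 -6.87191952e-02 -1.41499372e+02] [ 0.15636627  0.41225554 -1.4208392 ] [ 0.04579134 -0.08128609  0.0020565 ]
[0.5469 0.0436 0.2283] yaw -141.5 dyaw -0.0
[0.0001, -0.0004, 0.0017, np.float64(0.0)]
[0.0001, -0.0004, 0.0017, np.float64(0.0)]
```

View pics/s2.png

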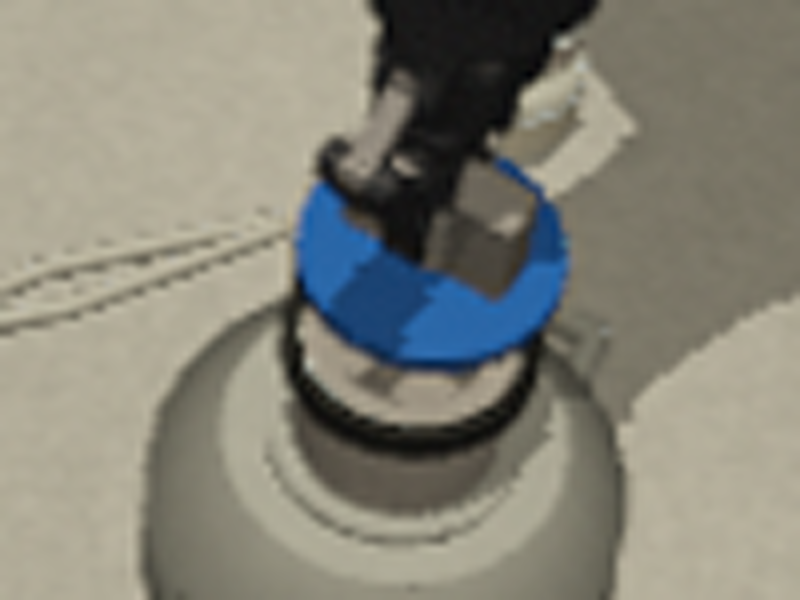

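Plug hangs above the neck (flange centre x≈433, ring ≈415, shift mostly due to height). Descend gently and feel.

Request:
carry_out --series '[[[0,-0.0005,0.003,0],[0,0,0.004,0],[0,0,0.004,0],[0,0,0,0],[0,0,0,0]]]'

```text
clock: 14.3
position: [0.5477, 0.0436, 0.2175]
tcp_rot: [-3.141, 0.001, -2.469]
force: [1.4, -0.3, -0.5]
opening: 0.22
grip_force: 78.9
```

Run:
```python
from h import *
s=state();print(s["position"],s["force"],s["ft_torque"])
for X in ([.5469,.0432,.158],[.5469,.0436,.228-.0735+.05]): print((proj("scene",X)[0]-int(proj("scene",[.548,.041,.16])[0])+50)*8)
```

```text
[0.54771863 0.04363821 0.2175237 ] [ 1.43548739 -0.26798272 -0.50475525] [ 0.12426452 -0.24653406  0.05090147]
407.56107947543205
422.6219669031634
```

Request:
carry_out --series '[[[0,0,0.003,0],[0,0,0.003,0],[0,0,0.003,0],[0,0,0,0],[0,0,0,0]]]'

```text
clock: 14.72
position: [0.5485, 0.0433, 0.2161]
tcp_rot: [-3.136, 0.007, -2.467]
force: [-14.0, 3.4, 32.8]
opening: 0.221
grip_force: 84.0
```

Request:
carry_out --series '[[[0,0,0.003,0],[0,0,0.003,0],[0,0,0.003,0],[0,0,0,0],[0,0,0,0]]]'

```text
clock: 15.13
position: [0.5471, 0.0434, 0.198]
tcp_rot: [3.141, -0.002, -2.47]
force: [-0.9, -1.1, -3.7]
opening: 0.225
grip_force: 79.2
```

Request:
carry_out --series '[[[0,0,0.003,0],[0,0,0.003,0],[0,0,0.003,0],[0,0,0,0],[0,0,0,0]]]'

```text
clock: 15.55
position: [0.5471, 0.0433, 0.19]
tcp_rot: [3.141, -0.001, -2.47]
force: [-3.6, -2.9, 0.1]
opening: 0.222
grip_force: 79.6
```

Request:
carry_out --series '[[[0,0,0.002,0],[0,0,0.002,0],[0,0,0.002,0],[0,0,0,0],[0,0,0,0]]]'

```text
clock: 15.97
position: [0.5472, 0.0431, 0.1855]
tcp_rot: [-3.141, -0.0, -2.469]
force: [-6.9, -1.7, 6.0]
opening: 0.222
grip_force: 80.7
```

Request:
carry_out --series '[[[0,0,0.002,0],[0,0,0.0015,0],[0,0,0.001,0],[0,0,0,0],[0,0,0,0]]]'

```text
clock: 16.38
position: [0.5471, 0.043, 0.1835]
tcp_rot: [-3.14, 0.001, -2.469]
force: [-13.9, -1.3, 19.8]
opening: 0.22
grip_force: 82.2
```

Request:
carry_out --series '[[[0,0,0.001,0],[0,0,0,0],[0,0,0,0],[0,0,0,0],[0,0,0,0]]]'

```text
clock: 16.8
position: [0.5471, 0.0431, 0.1835]
tcp_rot: [-3.139, 0.002, -2.469]
force: [-16.1, -0.8, 23.3]
opening: 0.223
grip_force: 82.9
```

Request:
carry_out --series '[[[0.0008,0.0006,0.0005,0],[0,0,0,0],[0,0,0,0],[0,0,0,0],[0,0,0,0]]]'

```text
clock: 17.22
position: [0.5471, 0.043, 0.1834]
tcp_rot: [-3.138, 0.004, -2.469]
force: [-13.3, -1.6, 24.9]
opening: 0.221
grip_force: 83.0
```

Run:
```python
from h import *
b=get_image("scene");a=get_image("top");u,v=proj("scene",[.548,.041,.16]);x,y=int(u)-50,int(v)-40
cv2.imwrite("pics/f.png",np.hstack([crop(b,x,y,100,75,5)[:375],cv2.resize(b,(500,375))[:,200:500,::-1]]))
s=state();print(s["position"],np.degrees(s["tcp_rot"]),s["force"])
```

```text
[0.54707279 0.04304034 0.18345297] [-179.78341003    0.2247964  -141.43862597] [-13.61778475  -0.96361728  25.35036986]
```

View pics/f.png

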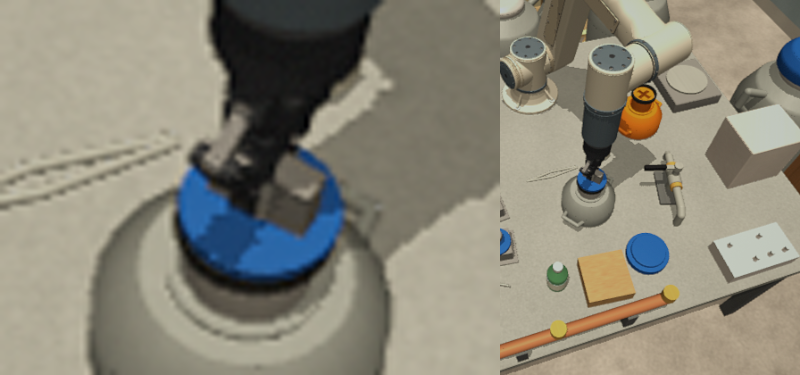

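The flange sits flush on the neck at about (262,225), with the lever square at about (655,167). The arm is pressing with 25 N and the plug is upright, so I'm handing in.

```bash
python3 -c "
from bench import *
print(sign_off())"
```

```text
the job is handed in; nothing more can be done
None
```

The valve lever is at its closed stop, and the ribbed plug is fully home in the grey dewar with the seal pressed flush; I handed it in at about 17 s, still gripping and pressing down with about 25 N (the plug caught briefly on the way in, about 33 N, then slid home).

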